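Hold the stain flask down in the touch shaker

TASK

Take the round flask out of the rack by drawing it forward out of its fork, seat it upright in the sprung ring of the shaker, and press it down until the ring is at its lower stop, firmly but without ramming it. Finish while still holding it pressed down there, so that the shaker keeps running. Keep the flask upright all the way, leave the other flask hanging, and do not disturb the other things on the bench.

Things in the scene. Friction and masses are not known exactly. Their poses are not given: they have to be found in the camera images.
- flask: the round flask: amber glass ball 64 mm across, 220 g (70 to 140 %), weighted low. Origin: lowest point of the ball; z up. Heights above it: neck 18 mm across up to 92 mm, glass collar 38 mm across from 92 to 100 mm, cork knob 24 mm across from 100 to 140 mm
- flask_knob (a point): point on the axis in the middle of the round flask's cork knob, 120 mm above its lowest point. The cork is fixed in the neck: grip it from above, fingertips just above the collar
- rack: fixed rack: two forks of steel bars (8 mm wide, 10 mm thick, top 110 mm above the bench) on a wooden stand. Each fork makes a slot 22 mm wide along x, at y = -65 and +65 mm, from x = +12 mm (closed) to its open tips at x = -50 mm; a flask hangs in each by its collar. Origin: on the bench, midway between the two necks; -x: the way the slots open, towards the robot; z up
- rack_mouth (a point): midway between the tips of the two forks, at the height of their top (rack x = -50 mm). The hanging flasks' necks are at rack x of -8 to 0 mm, their undersides 18 mm above the bench; they come out only along the slot to the front. The ball is clear when its axis is 32 mm past the tips. The wooden stand is at rack x > 80 mm
- shaker: fixed grey touch shaker, 130 (x) by 112 (y) mm, flat top 55 mm above the bench, that runs only while its ring is pressed down. Origin: on the bench under the ring's axis; z up
- ring_top (a point): centre of the upper rim of the shaker's sprung ring cradle, 104 mm above the bench when up; moves down with the ring. The ring is an open aluminium funnel 14 mm high, 84 mm across; inside 68 mm across at the rim, narrowing to 44 mm. The round flask seated in it has its lowest point about 23 mm below this point
- ring (a joint): how far the ring is pressed down, m: 0 up, 0.016 at its lower stop. Spring: starts to give at about 6 N, about 14 N at the stop; comes up again if let go. The flask's own weight does not press it down
- square_flask: the other flask in the rack: same neck, collar and cork, but a square body 52 x 52 mm, 60 mm high, flat underneath; stays hanging. Origin: centre of its underside
- wax_tin: low steel tin, 60 mm across, 40 mm high, standing; origin: centre of its underside
- briar_block: dark wood block 65 x 42 x 40 mm; origin: centre of its underside
- stem_rod: black rod 20 mm thick, 120 mm long, lying; origin: under its middle
- scraper: screwdriver-like scraper, lying on the bench; origin: under its middle
- stain_brush: brush, lying on the bench; origin: under its middle
- bowl_blank: turned dark wood bowl blank, 42 mm across, 46 mm high, standing; origin: centre of its underside
Things that resemble listed ones, but are neither listed nor needed, are in the scene too. Leave any red or turquoise look-alike of the flask alone.

How it is judged:
By the outcome, as a careful person would: the job done as asked, in the order asked, and still so for the second after the job is handed in, while the arm keeps its last pose, push and grip.
It also fails if it takes over 48 s, if anything falls off the work surface, if the arm or the gripper's body presses on something with over 40 N, if the wrist force passes 120 N, or if a joint passes its speed limit or range.

ROBOT

A 6-joint arm with a two-finger parallel gripper is mounted at the origin on the work surface. World frame = base frame: x ahead of the robot, y to its left, z up, the work surface at z = 0. Lengths are in m, angles in rad, forces in N, time in s.
With the tool pointing down it reaches from about 0.35 to 0.775 m from the base axis. Payload 7.3 kg.
Tool frame: the origin (TCP) lies at the centre of the arm's flange, where the gripper is bolted on; the fingertips stand 178 mm ahead of it and the grasp point (between the pads) lies 159 mm ahead of it (tip_extent is the distance from the TCP to the fingertips, in m); z points along the fingers, y is the line along which they close (so a half turn about z gives the same grasp; the last joint's range is limited). The gripper opens to 92 mm and grips with 3 to 60 N. Pads are 19 mm wide; open, the fingers measure 130 mm over their backs; the gripper's body (75 mm by 190 mm) begins 47 mm behind the grasp point.
Start: joints at [-1.451, 0.342, 1.524, -0, 1.275, -0.146], TCP at [0.138, -0.507, 0.405] pointing down, gripper open.
Joint ranges: [-2.53, 2.53], [-0.77, 2.02], [0.04, 2.7], [-1, 4.14], [0.28, 2.66], [-3.11, 3.11]. Speed limits (rad/s): [2.57, 2.57, 3.14, 3.14, 3.14, 3.14].

INTERFACE

Orientations are given as [roll, pitch, yaw] about the fixed x, y, z axes, in that order (R = Rz(yaw) Ry(pitch) Rx(roll)).
In Python, from cell import * gives the robot as it stands.
- The arm moves only by the tool arm_command, never from a script. Its arguments are lists of equal length, an entry for each row: "xyz": the shift along the world's x, y, z in mm, a list of three; "spin": the turn about the world's z in degrees. In form: {"xyz": [[tx, ty, tz], ...], "spin": [spin, ...]}. A call has 1 to 20 rows; each row shifts and turns the commanded pose from where the row before left it; what a row does not reach is not made up. A row lasts 1/10 s, in which the tool goes at most 50 mm and 8.59 degrees, less where a joint would pass 70% of its speed; a pose out of reach is approached as far as the arm can. A call with a gripper value outside its range is refused whole. "jaw" is the opening, from -1 (shut) to 1 (fully open), set as the call begins (left out, the last holds). The fingers move at their own pace and stop on an object; "squeeze" is the grip in N (left out, the last holds). Time passes only in rows, so rows that do not move let the fingers close. It gives the time, the measured TCP pose, the force, the opening and the grip force at its end, in the units of the state.
- observe(): the state, without advancing time (a new reading comes with each control period).
- read_camera(name): name is "scene" or "top" or "wrist"; returns a dict with "img" (384x512x3 uint8, red, green, blue), "depth" (384x512 float32, m along the optical axis (not along the pixel's ray), 0 where there is no reading), "fx", "fy", "cx", "cy" (pixels), "world_from_camera" (4x4, takes a point from camera to world coordinates). Camera axes: x right, y up, looking along -z (the intrinsics and any distortion apply to the point x, -y, -z); pixel columns grow to the right and rows downward; lengths in m; the calibration is good to about 2 mm. A picture is of the moment at which its call begins.
- hand_in(): hands the job in; it is judged then, once.
The state is a dict: "time": time; "qpos": joint angles; "qvel": joint speeds; "joint_efforts": joint torques, N m; "tool_pos": TCP position; "tool_rot": TCP orientation; "contact_force": force on the tool from outside, world axes, zero at the start; "torque": the same for the moment, N m; "opening": finger opening in m; "grip_force": force on a finger pad.
Only numpy, scipy, OpenCV 4.12 (cv2) and the standard library are available. Lean on these libraries where they do the work, as an engineer would, in place of code of your own. Each camera call takes 0.05 s, during which the arm holds its last target. There are 200 camera calls.

## Working session

There is one attempt and no reset: what is moved stays moved. The work goes in short steps, Python scripts to look and compute and a tool call to move; the robot and the scene stay as the last step left them, time stands still between calls to the robot, and variables do not carry over. Pictures are saved under pics/ and viewed, at most 10 in all, crops included, and the job is handed in when it is done.

Besides the shell and the picture viewer there is one more tool, called after "Request:" as name(argument=value, ...) on one line, values as JSON. arm_command: Moves the arm, as the interface text tells. Its arguments: {"type":"object","properties":{"xyz":{"type":"array","items":{"type":"array","items":{"type":"number"}}},"spin":{"type":"array","items":{"type":"number"}},"jaw":{"type":"number"},"squeeze":{"type":"number"}},"required":["xyz","spin"]}

```bash
mkdir -p pics
cat > h.py <<'E'
from cell import *
import numpy as np, cv2
def snap(n,f=None):
    c=read_camera(n)
    if f: cv2.imwrite('pics/'+f,c['img'][:,:,::-1])
    return c
def cloud(c):
    d=c['depth'];v,u=np.indices(d.shape)
    p=np.stack([(u-c['cx'])/c['fx']*d,-(v-c['cy'])/c['fy']*d,-d,np.ones_like(d)],-1)
    return (p@np.array(c['world_from_camera']).T)[...,:3]
E
python3 - <<'E'
from h import *
o=observe();print(o['time'],o['tool_pos'],o['tool_rot'],o['opening'])
a=snap('scene');b=snap('top')
np.savez('s.npz',**a);np.savez('t.npz',**b)
cv2.imwrite('pics/a.png',a['img'][:,:,::-1]);cv2.imwrite('pics/b.png',b['img'][:,:,::-1])
print(b['world_from_camera'],b['fx'],b.keys())
E
```

```text
0.0 [ 0.13791422 -0.50642451  0.40404378] [-3.14004268e+00 -2.50444806e-04  2.65815763e-01] 0.09180079051830844
[[-0.00947891  0.98909773 -0.1469552   0.38360014]
 [-0.9999322  -0.01036971 -0.00529676 -0.01257548]
 [-0.0067629   0.14689503  0.98912897  1.07938767]
 [ 0.          0.          0.          1.        ]] 387.10368050842055 dict_keys(['img', 'depth', 'fx', 'fy', 'cx', 'cy', 'world_from_camera'])
```

View pics/a.png

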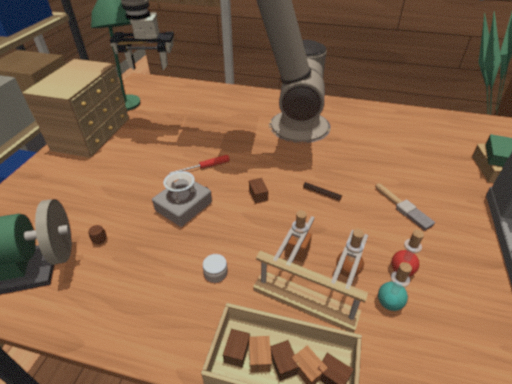

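View pics/b.png

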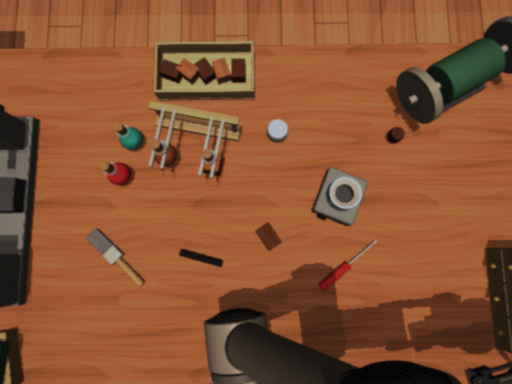

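The scene view shows the robot at the top, the shaker at (182,195) and the rack with two hanging flasks at (300,225) and (352,250). Red and turquoise look-alikes are at (405,260) and (393,292). In the top view the rack flasks are at (162,150) and (208,157), and the ring is at (345,193).

Candidates in the top view: (162,150), (208,157), red (118,174), turquoise (130,138). A close crop should decide between the first two.

Run:
```python
from h import *
a=np.load('s.npz');b=np.load('t.npz')
r=lambda i,w,h:cv2.resize(i,(w,h),interpolation=cv2.INTER_CUBIC)
A=a['img'][205:325,250:380];B=b['img'][95:195,140:250]
cv2.imwrite('pics/c.png',np.hstack([r(A,400,370),r(B,400,370)])[:,:,::-1])
P=cloud(b)
# height map listing near rack
Q=P[95:195,140:250].reshape(-1,3);
for lo,hi in((.1,.125),(.14,.2)):
    m=(Q[:,2]>lo)&(Q[:,2]<hi);print(lo,m.sum(),Q[m].min(0),Q[m].max(0))
for (u,v) in((162,150),(208,157),(155,146),(213,152),(345,193),(169,156),(209,165),(152,165),(164,168),(200,176),(215,178)):
    print(u,v,P[v,u].round(3))
S=P[160:230,305:375].reshape(-1,3);m=(S[:,2]>.09)&(S[:,2]<.12);print(m.sum(),S[m].min(0),S[m].max(0),cv2.minEnclosingCircle(S[m][:,:2].astype(np.float32)))
```

```text
0.1 1679 [0.56291695 0.02124498 0.1000192 ] [0.76959756 0.25784713 0.12368547]
0.14 176 [0.60171695 0.08615356 0.14009355] [0.64885681 0.23661348 0.16103032]
162 150 [0.633 0.215 0.12 ]
208 157 [0.604 0.093 0.158]
155 146 [0.633 0.223 0.159]
213 152 [0.627 0.085 0.118]
345 193 [ 0.526 -0.261  0.057]
169 156 [0.629 0.208 0.07 ]
209 165 [0.602 0.1   0.078]
152 165 [0.598 0.245 0.101]
164 168 [0.611 0.237 0.   ]
200 176 [0.586 0.134 0.003]
215 178 [ 0.581  0.092 -0.003]
522 [ 0.48095327 -0.29040206  0.0902567 ] [ 0.56107454 -0.20840577  0.11006274] ((0.5215699672698975, -0.249712273478508), 0.04141072928905487)
```

View pics/c.png

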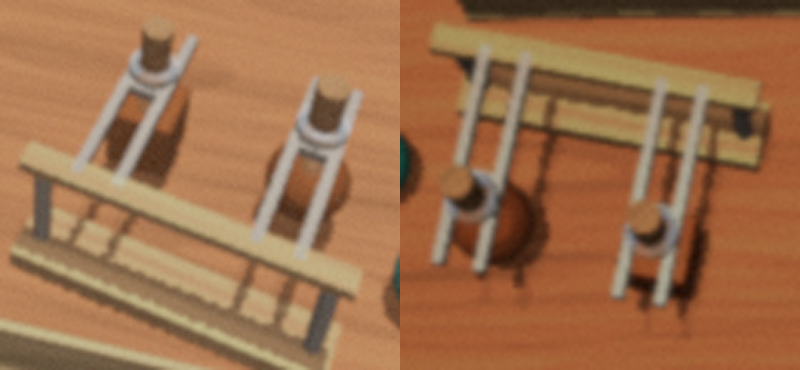

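The crop settles it: the round amber ball hangs in the top view's left fork (crop 500,220; picture 162,150). The square body is in the other fork.

```bash
cat > m.py <<'E'
from h import *
for n in('s.npz','t.npz'):
    c=np.load(n);P=cloud(c);Q=P.reshape(-1,3);I=c['img'].reshape(-1,3).astype(int)
    hsv=cv2.cvtColor(c['img'],cv2.COLOR_RGB2HSV).reshape(-1,3)
    reg=(Q[:,0]>.5)&(Q[:,0]<.8)&(Q[:,1]>.0)&(Q[:,1]<.3)
    for nm,y0 in(('round',.22),('square',.09)):
        k=reg&(Q[:,2]>.125)&(Q[:,2]<.17)&(abs(Q[:,1]-y0)<.05)&(hsv[:,1]>80)
        t=k&(Q[:,2]>.153)
        print(n,nm,k.sum(),'knob med',np.median(Q[k],0).round(4),'rng',np.ptp(Q[k],0).round(3),'top',t.sum(),Q[t].mean(0).round(4),'zmax',Q[k][:,2].max())
    b=reg&(Q[:,2]>.1)&(Q[:,2]<.118)&(hsv[:,1]<70)
    X=Q[b]
    print('bars',len(X))
    best=None
    for yaw in np.radians(np.arange(-25,5,.5)):
        d=np.array([-np.sin(yaw),np.cos(yaw)]);p=X[:,:2]@d
        h,e=np.histogram(p,np.arange(p.min(),p.max()+.002,.002));s=(h**2).sum()
        if best is None or s>best[0]:best=(s,yaw,h,e)
    print('yaw',np.degrees(best[1]),[(round(float(x),3),int(y)) for x,y in zip(best[3],best[2]) if y>5])
    u=np.array([np.cos(best[1]),np.sin(best[1])]);w=X[:,:2]@u;print('along min/max',np.percentile(w,[1,3,50,99]).round(3))
    for nm,lo,hi in(('red',(0,),(6,)),('turq',(80,),(95,))):
        k=(hsv[:,0]>=lo[0])&(hsv[:,0]<=hi[0])&(hsv[:,1]>170)&(hsv[:,2]>90)&(Q[:,1]>.25)&(Q[:,0]>.4)&(Q[:,0]<.8)&(Q[:,2]>.02)
        if k.sum():print(nm,k.sum(),Q[k].min(0).round(3),Q[k].max(0).round(3))
    r=(Q[:,0]>.44)&(Q[:,0]<.6)&(Q[:,1]>-.33)&(Q[:,1]<-.17)&(Q[:,2]>.098)&(Q[:,2]<.112)
    print('ring',r.sum(),cv2.minEnclosingCircle(Q[r][:,:2].astype(np.float32)),np.median(Q[r][:,2]))
    el=cv2.fitEllipse(Q[r][:,:2].astype(np.float32)*1000);print(el)
E
python3 m.py
```

```text
s.npz round 164 knob med [0.6483 0.2258 0.1552] rng [0.024 0.021 0.035] top 87 [0.642  0.2267 0.1585] zmax 0.16112626343499148
s.npz square 153 knob med [0.6223 0.1003 0.1532] rng [0.022 0.023 0.036] top 78 [0.6171 0.1002 0.1584] zmax 0.16199109781007903
bars 843
yaw -10.5 [(0.189, 17), (0.191, 31), (0.193, 33), (0.195, 31), (0.197, 36), (0.199, 6), (0.217, 7), (0.219, 17), (0.221, 38), (0.223, 44), (0.225, 42), (0.227, 53), (0.319, 16), (0.321, 47), (0.323, 49), (0.325, 42), (0.327, 29), (0.329, 7), (0.331, 6), (0.335, 6), (0.339, 7), (0.345, 6), (0.347, 11), (0.349, 22), (0.351, 55), (0.353, 46), (0.355, 48), (0.357, 36)]
along min/max [0.543 0.549 0.631 0.697]
red 219 [0.576 0.327 0.031] [0.621 0.382 0.063]
ring 230 ((0.5212448835372925, -0.24715328216552734), 0.04240875318646431) 0.10348706004656238
((523.2564086914062, -246.02737426757812), (72.71537780761719, 74.55455780029297), 107.78624725341797)
t.npz round 107 knob med [0.6361 0.2214 0.1567] rng [0.022 0.024 0.036] top 73 [0.6386 0.2244 0.1577] zmax 0.1608298420588261
t.npz square 96 knob med [0.6115 0.0959 0.1572] rng [0.023 0.022 0.034] top 75 [0.6132 0.0972 0.1577] zmax 0.16103032265541306
bars 632
yaw -11.0 [(0.193, 46), (0.195, 46), (0.197, 42), (0.199, 31), (0.201, 6), (0.223, 35), (0.225, 36), (0.227, 41), (0.229, 23), (0.323, 54), (0.325, 49), (0.327, 39), (0.329, 29), (0.351, 6), (0.353, 40), (0.355, 39), (0.357, 35), (0.359, 12)]
along min/max [0.538 0.541 0.621 0.692]
red 261 [0.56  0.326 0.034] [0.618 0.38  0.1  ]
turq 49 [0.665 0.3   0.047] [0.707 0.334 0.062]
ring 377 ((0.5215699672698975, -0.249712273478508), 0.04141072928905487) 0.10333647866308515
((520.8573608398438, -249.2908935546875), (72.49198150634766, 73.22423553466797), 162.59710693359375)
```

Request:
arm_command(xyz=[[25, 36, 0], [25, 36, 0], [25, 36, 0], [25, 36, 0], [25, 36, 0], [25, 36, 0], [25, 36, 0], [25, 36, 0], [25, 37, 0], [25, 37, 0], [25, 37, 0], [25, 37, 0], [25, 37, 0], [25, 37, 0], [25, 37, 0], [25, 37, 0], [25, 37, 0], [25, 37, 0], [26, 37, 0], [26, 37, 0]], spin=[-1.3, -1.3, -1.3, -1.3, -1.3, -1.3, -1.3, -1.3, -1.3, -1.3, -1.3, -1.3, -1.3, -1.3, -1.3, -1.3, -1.3, -1.3, -1.3, -1.3], jaw=0.2, squeeze=35)

```text
time: 2.1
tool_pos: [0.6406, 0.2272, 0.4042]
tool_rot: [3.141, 0.001, -0.189]
contact_force: [1.2, -0.6, 1.2]
opening: 0.0551
grip_force: 0.0
```

Request:
arm_command(xyz=[[0, 0, -10], [0, 0, -10], [0, 0, -5]], spin=[0, 0, 0])

```text
time: 2.4
tool_pos: [0.6393, 0.2246, 0.3777]
tool_rot: [3.14, 0.003, -0.188]
contact_force: [-0.8, -1.3, -0.3]
opening: 0.055
grip_force: 0.0
```

Run:
```python
from h import *
o=observe();print(o['time'],o['tool_pos'],np.degrees(o['tool_rot']),o['opening'],o['contact_force'],o['qpos'])
c=snap('wrist','w1.png');np.savez('w.npz',**c)
P=cloud(c);hsv=cv2.cvtColor(c['img'],cv2.COLOR_RGB2HSV)
k=(P[...,2]>.153)&(P[...,2]<.166)&(abs(P[...,0]-.64)<.04)&(abs(P[...,1]-.2255)<.04)
print(k.sum(),P[k].mean(0),np.ptp(P[k],axis=0),cv2.minEnclosingCircle(P[k][:,:2].astype(np.float32)))
```

```text
2.4 [0.63931708 0.22457743 0.37771687] [179.89142606   0.18966754 -10.7939857 ] 0.0549537476945942 [-0.80356903 -1.29644595 -0.27966803] [ 2.24907783e-01  6.51295787e-01  1.08304185e+00 -4.11124417e-04
  1.41104770e+00  1.98415773e+00]
723 [0.64115018 0.22603657 0.15717809] [0.02285085 0.02309594 0.00616241] ((0.6405279040336609, 0.22638939321041107), 0.011896091513335705)
```

View pics/w1.png

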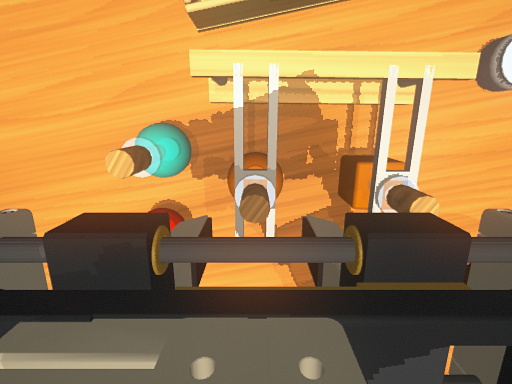

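The wrist view shows the knob at (255,205) between the open fingers, with the amber ball behind it in the fork. The square body is to the right at (360,180) and turquoise to the left.

Request:
arm_command(xyz=[[1, 1, -15], [0, 0, -15], [0, 0, -15], [0, 0, -12], [0, 0, -10], [0, 0, -8], [0, 0, -3], [0, 0, 0], [0, 0, 0]], spin=[0, 0, 0, 0, 0, 0, 0, 0, 0])

```text
time: 3.35
tool_pos: [0.6411, 0.2265, 0.3023]
tool_rot: [-3.141, -0.001, -0.188]
contact_force: [-0.4, -0.4, -0.7]
opening: 0.0551
grip_force: 0.0
```

Request:
arm_command(xyz=[[0, 0, 0], [0, 0, 0], [0, 0, 0], [0, 0, 0], [0, 0, 0], [0, 0, 0]], spin=[0, 0, 0, 0, 0, 0], jaw=-1, squeeze=35)

```text
time: 3.95
tool_pos: [0.6409, 0.2264, 0.3018]
tool_rot: [3.141, -0.0, -0.188]
contact_force: [-0.3, -0.6, 0.6]
opening: 0.0233
grip_force: 35.0
```

Request:
arm_command(xyz=[[0, 0, 2], [0, 0, 2], [0, 0, 0], [-5, 0.95, 0], [-10, 1.9, 0], [-10, 1.9, 0], [-10, 1.9, 0], [0, 0, 0]], spin=[0, 0, 0, 0, 0, 0, 0, 0])

```text
time: 4.75
tool_pos: [0.6047, 0.2336, 0.3058]
tool_rot: [3.141, 0.001, -0.187]
contact_force: [-0.2, -0.1, -1.1]
opening: 0.0235
grip_force: 35.0
```

Request:
arm_command(xyz=[[-10, 1.9, 0], [-10, 1.9, 0], [-10, 1.9, 0], [-10, 1.9, 0], [-10, 1.9, 0], [-10, 1.9, 0], [-10, 1.9, 0], [0, 0, 0]], spin=[0, 0, 0, 0, 0, 0, 0, 0])

```text
time: 5.55
tool_pos: [0.5346, 0.2468, 0.3058]
tool_rot: [3.141, 0.001, -0.187]
contact_force: [0.6, -0.2, -1.6]
opening: 0.0232
grip_force: 35.0
```

Run:
```python
from h import *
o=observe();print(o['time'],o['tool_pos'],o['opening'],o['contact_force'])
c=snap('scene');t=snap('top');r=lambda i:cv2.resize(i,(400,370),interpolation=cv2.INTER_CUBIC)
cv2.imwrite('pics/d.png',np.hstack([r(c['img'][150:320,250:430]),r(t['img'][95:225,110:250])])[:,:,::-1])
```

```text
5.55 [0.53464122 0.24680972 0.30583649] 0.02321769307408169 [ 0.62455302 -0.20703472 -1.55319454]
```

View pics/d.png

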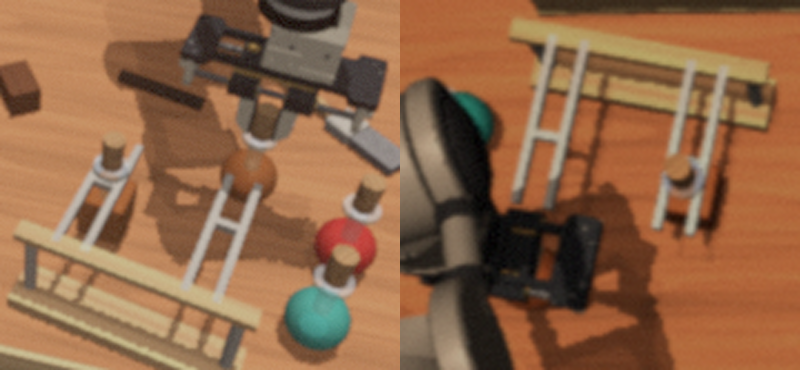

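Left: the amber ball at (248,175) hangs upright from the gripper, in front of the fork tips, and the other flasks are untouched. Right: the square flask is still in its fork at (683,175).

Request:
arm_command(xyz=[[0, 0, 10], [0, 0, 20], [0, 0, 25], [0, 0, 25], [0, 0, 25], [0, 0, 20], [0, 0, 10]], spin=[0, 0, 0, 0, 0, 0, 0])

```text
time: 6.35
tool_pos: [0.5363, 0.2462, 0.4436]
tool_rot: [-3.14, -0.004, -0.188]
contact_force: [0.7, -0.1, -1.2]
opening: 0.0231
grip_force: 35.0
```

Request:
arm_command(xyz=[[0, -8, 0], [0, -18, 0], [0, -25, 0], [0, -30, 0], [0, -30, 0], [0, -30, 0], [0, -30, 0], [0, -30, 0], [0, -30, 0], [0, -30, 0], [-2, -30, 0], [-2, -25, 0], [-2, -25, 0], [-1, -20, 0], [-1, -15, 0], [-1, -10, 0], [0, -5, 0], [0, 0, 0], [0, 0, 0]], spin=[0, 0, 0, 0, 0, 0, 0, 0, 0, 0, 0, 0, 0, 0, 0, 0, 0, 0, 0])

```text
time: 8.25
tool_pos: [0.527, -0.1441, 0.4407]
tool_rot: [-3.141, 0.0, -0.187]
contact_force: [0.2, -0.6, -1.4]
opening: 0.0233
grip_force: 35.0
```

Run:
```python
from h import *
o=observe();print(o['time'],o['tool_pos'],o['tool_rot'],o['opening'],o['contact_force'])
c=snap('wrist','w2.png');P=cloud(c);np.savez('w2.npz',**c)
k=(P[...,2]>.098)&(P[...,2]<.112)&(np.hypot(P[...,0]-.521,P[...,1]+.248)<.055)
Q=P[k];print(k.sum(),Q.min(0),Q.max(0),cv2.minEnclosingCircle(Q[:,:2].astype(np.float32)))
```

```text
8.25 [ 0.5269514  -0.1440917   0.44066526] [-3.14130610e+00  2.34410343e-04 -1.87418383e-01] 0.023306633361090515 [ 0.15451482 -0.58133638 -1.36701075]
1660 [ 0.48153759 -0.28880031  0.09800768] [ 0.56297674 -0.20707656  0.10566403] ((0.5221389532089233, -0.2483207881450653), 0.04137637838721275)
```

View pics/w2.png

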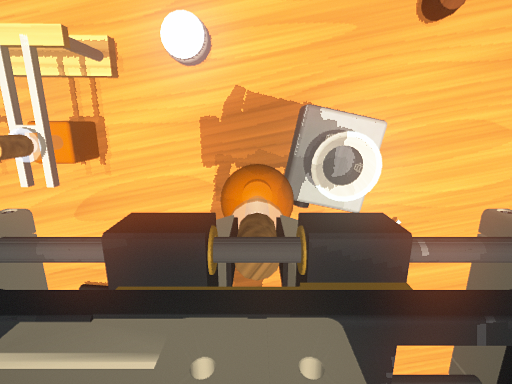

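The ring is in full view at (345,163), with the ball held centred at (257,200). Its centre is (0.522, -0.248).

Request:
arm_command(xyz=[[0, -10, 0], [-1, -20, 0], [-1, -25, 0], [-1, -20, 0], [-1, -15, 0], [0, -10, 0], [0, -4, 0], [0, 0, 0], [0, 0, -15], [0, 0, -15], [0, 0, -10], [0, 0, 0]], spin=[0, 0, 0, 0, 0, 0, 0, 0, 0, 0, 0, 0])

```text
time: 9.5
tool_pos: [0.5229, -0.2479, 0.3994]
tool_rot: [-3.14, 0.003, -0.187]
contact_force: [0.4, -0.3, -1.4]
opening: 0.0233
grip_force: 35.0
```

Run:
```python
from h import *
o=observe();print(o['time'],o['tool_pos'],o['tool_rot'],o['opening'],o['contact_force'])
c=snap('scene');P=cloud(c);hsv=cv2.cvtColor(c['img'],cv2.COLOR_RGB2HSV)
cv2.imwrite('pics/e.png',cv2.resize(c['img'][120:240,130:260],(780,600)*1)[:,:,::-1])
```

```text
9.5 [ 0.52286219 -0.24786485  0.39936026] [-3.14037226e+00  2.79847871e-03 -1.87183223e-01] 0.023270945889053547 [ 0.35002353 -0.30624882 -1.44569342]
```

View pics/e.png

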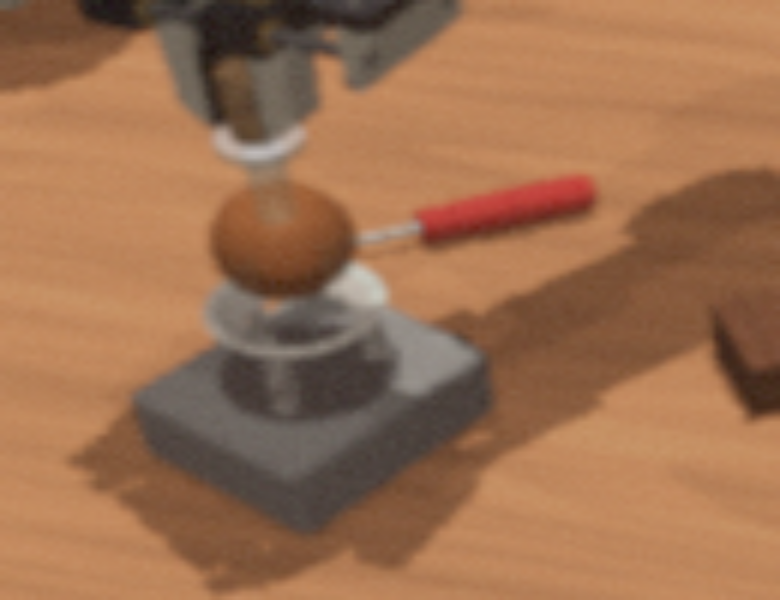

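The ball at (283,240) hangs just above the ring at (297,310), in line with it given the perspective.

Request:
arm_command(xyz=[[0, 0, -10], [0, 0, -8], [0, 0, -6], [0, 0, -4], [0, 0, 0]], spin=[0, 0, 0, 0, 0])

```text
time: 10.05
tool_pos: [0.5228, -0.2486, 0.372]
tool_rot: [-3.141, 0.001, -0.188]
contact_force: [-0.0, 0.2, -1.1]
opening: 0.0232
grip_force: 35.0
```

Request:
arm_command(xyz=[[0, 0, -2], [0, 0, -2], [0, 0, 0], [0, 0, -1], [0, 0, -1], [0, 0, 0]], spin=[0, 0, 0, 0, 0, 0])

```text
time: 10.65
tool_pos: [0.5229, -0.2487, 0.3674]
tool_rot: [3.141, -0.001, -0.188]
contact_force: [-1.7, 0.1, 4.5]
opening: 0.0236
grip_force: 35.0
```

Request:
arm_command(xyz=[[-0.5, 0, -1], [-0.5, 0, -1], [0, 0, -1], [0, 0, -1], [0, 0, -1], [0, 0, -1], [0, 0, 0]], spin=[0, 0, 0, 0, 0, 0, 0])

```text
time: 11.35
tool_pos: [0.5222, -0.2486, 0.3614]
tool_rot: [3.141, -0.002, -0.188]
contact_force: [0.5, -0.1, 6.1]
opening: 0.0235
grip_force: 35.0
```

Request:
arm_command(xyz=[[0, 0, -1.5], [0, 0, -1.5], [0, 0, -1.5], [0, 0, -1.5], [0, 0, -1], [0, 0, 0]], spin=[0, 0, 0, 0, 0, 0])

```text
time: 11.95
tool_pos: [0.5222, -0.2486, 0.355]
tool_rot: [3.141, -0.003, -0.188]
contact_force: [-1.5, 1.3, 10.7]
opening: 0.0235
grip_force: 35.0
```

Request:
arm_command(xyz=[[0, 0, -1], [0, 0, -1], [0, 0, 0]], spin=[0, 0, 0])

```text
time: 12.25
tool_pos: [0.5222, -0.2486, 0.3532]
tool_rot: [3.141, -0.003, -0.188]
contact_force: [-1.5, 0.8, 10.7]
opening: 0.0234
grip_force: 35.0
```

Request:
arm_command(xyz=[[0, 0, -1], [0, 0, 0]], spin=[0, 0])

```text
time: 12.45
tool_pos: [0.5222, -0.2486, 0.3523]
tool_rot: [3.141, -0.003, -0.188]
contact_force: [-1.5, 1.4, 11.2]
opening: 0.0234
grip_force: 35.0
```

Request:
arm_command(xyz=[[0, 0, -1], [0, 0, 0]], spin=[0, 0])

```text
time: 12.65
tool_pos: [0.5222, -0.2486, 0.3517]
tool_rot: [3.14, -0.004, -0.188]
contact_force: [-1.7, 1.2, 13.6]
opening: 0.0237
grip_force: 35.0
```

Request:
arm_command(xyz=[[0, 0, -1], [0, 0, 0]], spin=[0, 0])

```text
time: 12.85
tool_pos: [0.5222, -0.2486, 0.3516]
tool_rot: [3.14, -0.005, -0.188]
contact_force: [-2.0, 3.3, 18.6]
opening: 0.0231
grip_force: 35.0
```

Request:
arm_command(xyz=[[0, 0, -1], [0, 0, 0]], spin=[0, 0])

```text
time: 13.05
tool_pos: [0.5223, -0.2486, 0.3516]
tool_rot: [3.14, -0.006, -0.188]
contact_force: [-3.4, 2.8, 24.1]
opening: 0.0234
grip_force: 35.0
```

The tool has stopped and the force is climbing at about 5 N/mm, so the ring is on its stop. I'll hold and check.

Request:
arm_command(xyz=[[0, 0, 0], [0, 0, 0], [0, 0, 0], [0, 0, 0], [0, 0, 0]], spin=[0, 0, 0, 0, 0])

```text
time: 13.55
tool_pos: [0.5223, -0.2486, 0.3516]
tool_rot: [3.14, -0.006, -0.188]
contact_force: [-3.4, 2.4, 23.4]
opening: 0.0234
grip_force: 35.0
```

Run:
```python
from h import *
c=snap('scene');P=cloud(c);r=(np.hypot(P[...,0]-.522,P[...,1]+.248)<.048)&(P[...,2]>.06)&(P[...,2]<.11)
hsv=cv2.cvtColor(c['img'],cv2.COLOR_RGB2HSV);k=r&(hsv[...,1]<60)
print('ring z pct',np.percentile(P[...,2][k],[50,80,90,95,98]).round(4))
cv2.imwrite('pics/f.png',np.hstack([cv2.resize(x,(400,370),interpolation=cv2.INTER_CUBIC) for x in(c['img'][120:240,130:260],c['img'][150:320,250:430])])[:,:,::-1])
```

```text
ring z pct [0.0872 0.0893 0.09   0.0913 0.1034]
```

View pics/f.png

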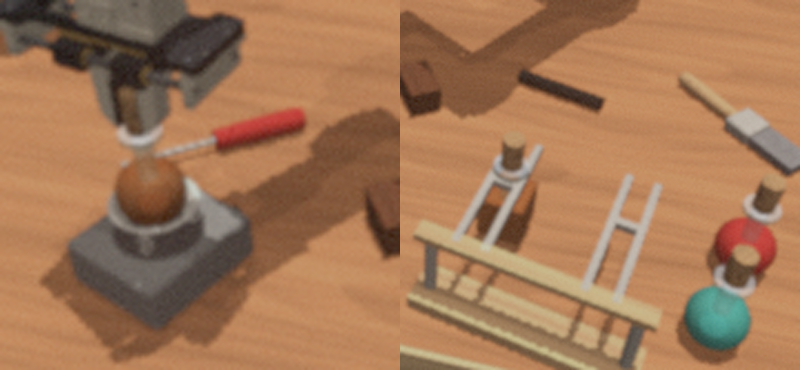

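The flask at (150,190) sits upright in the ring. The rim is now at about 88 mm, 16 mm down, so it is on the stop. The square flask still hangs at (510,180) and nothing else has moved.

```bash
python3 -c "
from cell import *
print(hand_in())"
```

```text
the job is handed in; nothing more can be done
None
```

The round flask is seated upright in the shaker's ring and held pressed at the lower stop with about 23 N; the square flask still hangs in the rack, nothing else was seen to move, and the job was handed in at about 14 s.

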